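Sort the empties in the recycling cupboard

TASK

Sort the five empties into their containers: the green wine bottle into the free bay of the slatted crate, beside the brown bottle; the clear PET bottle with the blue cap into the round tub; and the two crushed cans and the steel tin into the long metal tray. Set each one down, without dropping it, so that it stands upright on its container's floor with none stacked on another, and leave the washing-up bottle and the storage jar standing where they are.

Things in the scene. Friction and masses are not known exactly. Their poses are not given: they have to be found in the camera images.
- wine_bottle: Small empty green glass wine bottle, standing, loose, 186 mm tall. Body 58 mm in diameter up to 98 mm height, shoulder to a 27 mm neck from 132 to 180 mm, 29 mm lip above. About 0.22 kg; grip the neck from above. Origin at the centre of its underside, z along its axis (up as it stands); yaw means nothing.
- pet_bottle: Small empty clear PET bottle, blue twist cap, standing, loose, 176 mm tall. Body 58 mm in diameter up to 95 mm height, 26 mm neck from 132 to 158 mm (thin look-only collar at 150), 29 mm cap from 158 to 176 mm. About 30 g; grip neck and cap from above. Origin at the centre of its underside, z along its axis (up as it stands); yaw means nothing.
- can_a: One of two alike crushed slim aluminium cans: squashed end to end into a crumpled puck 54 mm in diameter and 40 mm tall, pull tab on top, standing on its base, loose, about 16 g. Origin at the centre of its underside, z along its axis (up as it stands); yaw means nothing.
- can_b: The other crushed aluminium can, same as can_a: 54 mm in diameter, 40 mm tall, about 16 g. Origin at the centre of its underside, z along its axis (up as it stands); yaw means nothing.
- tin: Empty open-topped steel food tin with ribbed side, standing, loose, 55 mm outside diameter, 72 mm tall, wall 3 mm, about 50 g; can be gripped across its outside. Origin at the centre of its underside, z along its axis (up as it stands); yaw means nothing.
- crate: Fixed slatted wooden crate, 100 mm (its x) by 196 mm (its y), 70 mm tall; walls and divider 6 mm, floor 6 mm. Two bays, each 88 mm (x) by 89 mm (y): the one centred at y = +47.5 mm holds a fixed brown bottle (60 mm across, top 151 mm above the shelf); the free one is centred at x = 0, y = -47.5 mm. Origin: centre of its underside on the shelf, z up.
- tub: Fixed round grey plastic tub, open at the top, 70 mm tall, 92 mm outside diameter at the foot widening to 110 mm at the rim, wall 4 mm (84 mm across inside at the floor), floor 5 mm thick. Origin at the centre of its underside on the shelf, z up.
- tray: Fixed long low open steel tray, 138 mm (its x) by 268 mm (its y), walls 50 mm tall and 4 mm thick (130 x 260 mm inside), rim bead to 53 mm, floor 4 mm thick, look-only end handles. Room for three empties in a row along its y (say at y = -88, 0, +88 mm). Origin: centre of its underside on the shelf, z up.
- detergent: White plastic washing-up bottle with a grey pointed cap, standing, loose, 56 mm in diameter, 146 mm tall, about 0.35 kg: a bystander to leave where it stands. Origin at the centre of its underside, z up.
- jar: Squat clear glass storage jar with a white lid, standing, loose, 58 mm in diameter, 92 mm tall, about 0.3 kg: a bystander to leave where it stands. Origin at the centre of its underside, z up.
Mind the look-alikes: they are no part of the job. Of the things that look like the crate, the larger one is meant.

How it is judged:
At the end, for the whole second after the job is handed in: The wine bottle stands in the crate's free bay, the PET bottle in the tub, both cans and the tin in the tray (each origin within the container's inner walls and less than 12 mm above the container's underside), all upright within 0.15 rad and at rest (under 20 mm/s and 0.3 rad/s) (x of wine_bottle in the frame of crate between -0.022 and 0.022 m and y of wine_bottle in the frame of crate between -0.0695 and -0.0255 m and z of wine_bottle in the frame of crate below 0.012 m and angle between each of wine_bottle, pet_bottle, can_a, can_b, tin's own z axis and vertical below 0.15 rad and linear speed of each of wine_bottle, pet_bottle, can_a, can_b, tin below 0.02 m/s and angular speed of each of wine_bottle, pet_bottle, can_a, can_b, tin below 0.3 rad/s and x of pet_bottle in the frame of tub between -0.022 and 0.022 m and y of pet_bottle in the frame of tub between -0.022 and 0.022 m and z of pet_bottle in the frame of tub below 0.012 m and x of can_a in the frame of tray between -0.043 and 0.043 m and y of can_a in the frame of tray between -0.108 and 0.108 m and z of each of can_a, can_b, tin in the frame of tray below 0.012 m and x of can_b in the frame of tray between -0.043 and 0.043 m and y of can_b in the frame of tray between -0.108 and 0.108 m and x of tin in the frame of tray between -0.043 and 0.043 m and y of tin in the frame of tray between -0.108 and 0.108 m); the robot touches nothing.
It fails at once if an empty is let go (out of the fingers) over its container with its foot more than 30 mm above the container's underside: dropped or stacked ((x of wine_bottle in the frame of crate between -0.022 and 0.022 m and y of wine_bottle in the frame of crate between -0.0695 and -0.0255 m and z of wine_bottle in the frame of crate above 0.03 m and contact force between the fingers and wine_bottle below 0.02 N) or (x of pet_bottle in the frame of tub between -0.022 and 0.022 m and y of pet_bottle in the frame of tub between -0.022 and 0.022 m and z of pet_bottle in the frame of tub above 0.03 m and contact force between the fingers and pet_bottle below 0.02 N) or (x of can_a in the frame of tray between -0.043 and 0.043 m and y of can_a in the frame of tray between -0.108 and 0.108 m and z of can_a in the frame of tray above 0.03 m and contact force between the fingers and can_a below 0.02 N) or (x of can_b in the frame of tray between -0.043 and 0.043 m and y of can_b in the frame of tray between -0.108 and 0.108 m and z of can_b in the frame of tray above 0.03 m and contact force between the fingers and can_b below 0.02 N) or (x of tin in the frame of tray between -0.043 and 0.043 m and y of tin in the frame of tray between -0.108 and 0.108 m and z of tin in the frame of tray above 0.03 m and contact force between the fingers and tin below 0.02 N)).
It fails at once if the washing-up bottle is shifted more than 25 mm or tipped over (distance of detergent from where it was at the start of the episode above 0.025 m or angle between detergent's own z axis and vertical above 0.35 rad).
It fails at once if the storage jar is shifted more than 25 mm or tipped over (distance of jar from where it was at the start of the episode above 0.025 m or angle between jar's own z axis and vertical above 0.35 rad).
It also fails if it takes over 141 s, if anything falls off the work surface, if the arm or the gripper's body presses on something with over 40 N, if the wrist force passes 120 N, or if a joint passes its speed limit or range.

ROBOT

A 7-joint arm with a two-finger parallel gripper is mounted at the origin on the work surface. World frame = base frame: x ahead of the robot, y to its left, z up, the work surface at z = 0. Lengths are in m, angles in rad, forces in N, time in s.
With the tool pointing down it reaches from about 0.4 to 0.85 m from the base axis. Payload 10.4 kg.
Tool frame: the origin (TCP) lies midway between the tips of the shut fingers; the grasp point (between the pads) lies 19 mm behind it (manip.tcp_to_grasp is the distance from the TCP to the grasp point, in m); z points along the fingers, y is the line along which they close (so a half turn about z gives the same grasp; the last joint's range is limited). The gripper opens to 85 mm and grips with 20 to 120 N. Pads are 22 mm wide; open, the fingers measure 114 mm over their backs; the gripper's body (76 mm by 85 mm) begins 54 mm behind the grasp point. The pads swing forward as they close: fully open they stand 13 mm farther back than shut.
Start: joints at [-1.241, 0.332, -0.065, 1.46, 0.022, 1.35, -0.088], TCP at [0.216, 0.587, 0.231] pointing down, gripper open.
Joint ranges: [-2.6, 2.6], [-0.5, 2.12], [-1.47, 1.34], [0.16, 2.42], [-1.27, 4.41], [0.06, 2.06], [-2.6, 2.6]. Speed limits (rad/s): [2.22, 2.22, 2.79, 2.79, 3.14, 3.14, 3.14].

INTERFACE

Orientations are given as a unit quaternion [x, y, z, w].
In Python, from workcell import manip gives the robot as it stands.
- The arm moves only by the shell command python3 -m jog 'ROWS' [FORCE]. ROWS is a JSON object of lists of equal length, an entry for each row: "offset": the shift along the world's x, y, z in m, a list of three; "yaw": the turn about the world's z in degrees; "jaw": the closure, from 0 (fully open) to 1 (shut). A call has 1 to 20 rows; each row shifts and turns the commanded pose from where the row before left it; what a row does not reach is not made up. A row lasts 1/12 s, in which the tool goes at most 41.7 mm and 7.16 degrees, less where a joint would pass 70% of its speed; a pose out of reach is approached as far as the arm can. A call is refused whole if a number of a shift passes 0.0417 or a number of a turn 7.16, either way. A call with a gripper value outside its range is refused whole. The fingers move at their own pace and stop on an object; FORCE is the grip in N (left out, the last holds). Time passes only in rows, so rows that do not move let the fingers close. It gives the time, the measured TCP pose, the force, the opening and the grip force at its end, in the units of the state.
- manip.get_obs(): the state, without advancing time (a new reading comes with each control period).
- manip.camera(name): name is "scene" or "top" or "wrist"; returns a dict with "frame" (400x640x3 uint8, red, green, blue), "camera_matrix" (3x3 intrinsics, pixels), "eye" and "attitude" of the camera in the world; the wrist camera has in their place "hand_eye" (4x4, takes a point from camera to tool coordinates, whose origin is the TCP and whose axes are the flange's). Camera axes: x right, y up, looking along -z (the intrinsics and any distortion apply to the point x, -y, -z); pixel columns grow to the right and rows downward; lengths in m; the calibration is good to about 2 mm. The wrist camera is an equidistant fisheye: a pixel r from the principal point sees the ray r / f radians off the axis. A picture is of the moment at which its call begins: read the wrist's pose just before it. There is no depth.
- manip.hand_in(): hands the job in; it is judged then, once.
Trained networks look in a picture, given as the dict that the camera call returned (one of the last four; its "shot" number tells which), for a name from the list of things; names that differ only in an ending like _2 or _b are one class to them, and where a whole thing is asked for, a point or a joint stands for the part that bears it (a point fixed in the world has none). Each returns a list of dicts, best first, with "score" (0 to 1); they miss things now and then, are a little off and sometimes report something else, mostly with a low value. They report only what shows in the picture. A call takes as long as a camera call. They do not tell look-alikes from the thing itself.
- manip.masks_of(picture, name): "region" (400x640 bool, what is visible of it).
- manip.tip_of(picture, name): "at" ([x, y, z] in m, in world coordinates, good to about 4 mm: a listed point, or the origin of a listed thing).
The state is a dict: "clock": time; "joint_pos": joint angles; "joint_velocities": joint speeds; "tau": joint torques, N m; "position": TCP position; "ee_rot": TCP orientation; "ft_force": force on the tool from outside, world axes, zero at the start; "torque": the same for the moment, N m; "grip_width": opening from 0.0 (shut) to 1.0 (fully open); "grasp_force": force on a finger pad.
Only numpy, scipy, OpenCV 4.12 (cv2) and the standard library are available. Lean on these libraries where they do the work, as an engineer would, in place of code of your own. Each camera call takes 0.05 s, during which the arm holds its last target. There are 200 camera calls.

## Working session

There is one attempt and no reset: what is moved stays moved. The work goes in short steps, Python scripts to look and compute and a shell command to move; the robot and the scene stay as the last step left them, time stands still between calls to the robot, and variables do not carry over. Pictures are saved under pics/ and viewed, at most 14 in all, crops included, and the job is handed in when it is done.

```bash
mkdir -p pics; cat > h.py <<'E'
from workcell import manip
import cv2, numpy as np
def shot(n,f=None):
    p=manip.camera(n)
    if f: cv2.imwrite('pics/'+f,p['frame'][:,:,::-1])
    return p
E
python3 - <<'E'
from h import *
o=manip.get_obs();print({k:np.round(v,3).tolist() for k,v in o.items()}, manip.tcp_to_grasp)
for n in('top','scene'):
    p=shot(n,n+'0.png');print(n,p['eye'],p['attitude'],p['camera_matrix'])
    for t in['wine_bottle','pet_bottle','can_a','tin','crate','tub','tray','detergent','jar']:
        print(t,[(np.round(d['at'],3).tolist(),round(d['score'],2)) for d in manip.tip_of(p,t)][:5])
E
```

```text
{'clock': 0.0, 'joint_pos': [-1.241, 0.333, -0.065, 1.461, 0.022, 1.35, -0.089], 'joint_velocities': [0.0, -0.0, -0.0, 0.0, -0.0, 0.0, 0.002], 'tau': [0.0, -62.544, 0.049, -39.16, 0.016, 0.01, 0.0], 'position': [0.216, 0.586, 0.231], 'ee_rot': [0.175, 0.984, -0.001, -0.0], 'ft_force': [0.095, 1.112, 0.085], 'torque': [-0.016, 0.007, 0.002], 'grasp_force': 0.0, 'grip_width': 1.001} 0.0187
top [0.39103149 0.01615767 0.94898605] [-0.0319836   0.03261326  0.71401445 -0.69863924] [[385.66231557   0.         320.1807948 ]
 [  0.         385.66231557 196.54699543]
 [  0.           0.           1.        ]]
wine_bottle [([0.41, 0.175, 0.001], 0.92)]
pet_bottle [([0.434, -0.053, 0.003], 0.63)]
can_a [([0.423, 0.062, -0.003], 0.9), ([0.381, -0.277, 0.0], 0.78)]
tin [([0.404, -0.175, -0.0], 0.9)]
crate [([0.222, 0.261, 0.002], 0.65), ([0.684, -0.001, -0.002], 0.57)]
tub [([0.563, -0.271, 0.0], 0.78), ([0.426, 0.062, -0.003], 0.68), ([0.432, -0.052, 0.002], 0.32)]
tray [([0.572, 0.269, -0.002], 0.74)]
detergent [([0.513, -0.002, -0.003], 0.93), ([0.426, 0.064, -0.002], 0.23)]
jar [([0.371, 0.281, -0.002], 0.82)]
scene [ 1.07623955 -0.31303063  0.62120319] [0.36060256 0.22290769 0.45760359 0.78158615] [[392.0616815    0.         313.59685521]
 [  0.         392.0616815  199.77595176]
 [  0.           0.           1.        ]]
wine_bottle [([0.408, 0.179, 0.002], 0.82)]
pet_bottle [([0.431, -0.054, -0.0], 0.81)]
can_a [([0.377, -0.277, -0.0], 0.76), ([0.42, 0.064, 0.001], 0.49)]
tin [([0.405, -0.177, -0.001], 0.96)]
crate [([0.682, -0.002, -0.005], 0.96), ([0.224, 0.259, 0.001], 0.74), ([0.575, 0.271, -0.002], 0.68), ([0.42, 0.065, 0.003], 0.54)]
tub [([0.561, -0.267, -0.003], 0.81)]
tray [([0.576, 0.272, -0.001], 0.93), ([0.509, -0.0, 0.001], 0.41)]
detergent [([0.51, 0.002, 0.001], 0.8)]
jar [([0.375, 0.287, -0.001], 0.74)]
```

View pics/top0.png

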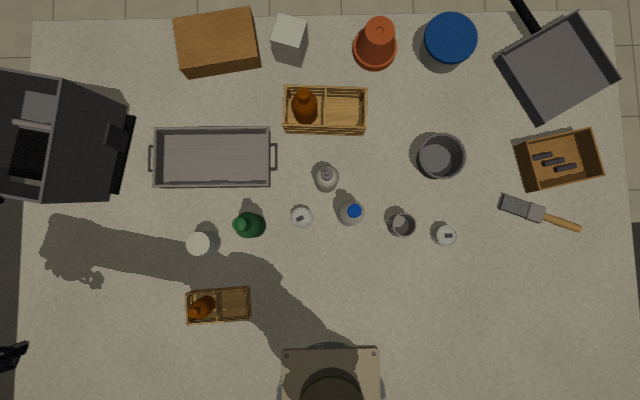

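View pics/scene0.png

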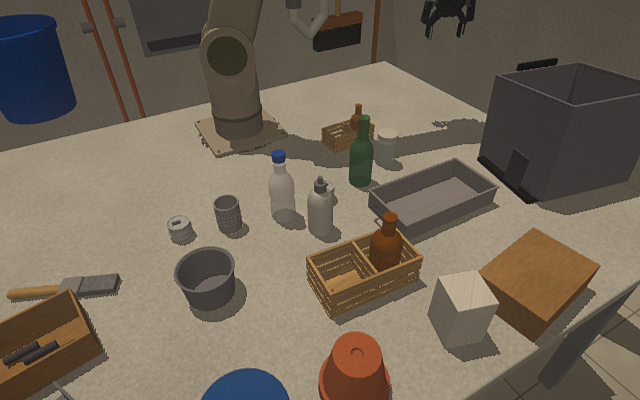

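The candidates for "crate" are the large crate at top-picture px (325,110), the small one at (218,305), and the brown organiser box at (558,160), which has no divider and isn't slatted. The larger slatted one, with the brown bottle at px (305,105), fits the description. Its free bay is on the right, toward -y. I'll confirm it in one crop and measure the yaws.

```bash
python3 - <<'E'
from h import *
from scipy.spatial.transform import Rotation as R
p=shot('top');f=p['frame'][:,:,::-1]
K=p['camera_matrix'];Rm=R.from_quat(p['attitude']).as_matrix();e=p['eye']
def un(uv,z):
    uv=np.asarray(uv,float).reshape(-1,2);d=np.c_[(uv[:,0]-K[0,2])/K[0,0],-(uv[:,1]-K[1,2])/K[1,1],-np.ones(len(uv))]@Rm.T
    return e+d*((z-e[2])/d[:,2])[:,None]
for t,h in[('tray',.053),('crate',.07),('tub',.07)]:
    for m in manip.masks_of(p,t)[:3]:
        c=np.argwhere(m['region'])[:,::-1]
        if len(c)<50: continue
        w=un(c,h)[:,:2].astype(np.float32)
        print(t,round(m['score'],2),cv2.minAreaRect(w),c.min(0),c.max(0))
S={}
for n in('top','scene'):
  for k in range(2):
    q=shot(n)
    for t in['wine_bottle','pet_bottle','can_a','tin','crate','tub','tray','detergent','jar']:
      for d in manip.tip_of(q,t):
        if d['score']>.4: S.setdefault(t,[]).append(np.round(d['at'],3)[:2].tolist())
for t in S:print(t,S[t])
a=cv2.resize(f[70:200,140:380],None,fx=3,fy=3,interpolation=2);b=cv2.resize(f[280:330,180:260],None,fx=3,fy=3,interpolation=2)
im=np.zeros((540,720,3),np.uint8);im[:390]=a;im[390:,:240]=b;cv2.imwrite('pics/crop1.png',im)
E
```

```text
tray 0.77 ((0.5727078318595886, 0.2660300135612488), (0.30899783968925476, 0.14803190529346466), 88.75243377685547) [147 126] [278 188]
crate 0.91 ((0.6748542189598083, 0.00011455267667770386), (0.19807827472686768, 0.11975621432065964), 87.1957778930664) [282  84] [367 135]
crate 0.76 ((0.23392173647880554, 0.24748238921165466), (0.07620696723461151, 0.14711123704910278), 3.319363832473755) [185 286] [251 324]
crate 0.65 ((0.371845006942749, 0.2820206880569458), (0.07722076773643494, 0.053963553160429), 88.75337219238281) [186 231] [220 255]
tub 0.64 ((0.5593625903129578, -0.26609793305397034), (0.1071476861834526, 0.11860799044370651), 43.11267852783203) [415 133] [466 179]
wine_bottle [[0.412, 0.177], [0.416, 0.179], [0.407, 0.177], [0.577, 0.273], [0.407, 0.182]]
pet_bottle [[0.432, -0.051], [0.434, -0.054], [0.433, -0.054], [0.436, -0.057]]
can_a [[0.425, 0.062], [0.379, -0.278], [0.572, 0.271], [0.377, -0.277], [0.424, 0.063], [0.378, -0.278], [0.406, -0.175], [0.425, 0.066], [0.375, -0.281], [0.42, 0.067]]
tin [[0.402, -0.174], [0.406, -0.176], [0.405, -0.175], [0.403, -0.175]]
crate [[0.684, -0.001], [0.224, 0.261], [0.682, -0.0], [0.225, 0.263], [0.685, -0.001], [0.224, 0.258], [0.679, 0.002], [0.224, 0.255], [0.574, 0.27]]
tub [[0.561, -0.272], [0.559, -0.275], [0.561, -0.269], [0.563, -0.271]]
tray [[0.573, 0.272], [0.569, 0.272], [0.573, 0.272], [0.561, -0.268]]
detergent [[0.515, -0.002], [0.513, -0.001], [0.682, -0.0], [0.512, 0.005], [0.512, 0.004]]
jar [[0.368, 0.286], [0.369, 0.286], [0.371, 0.291], [0.372, 0.288]]
```

View pics/crop1.png

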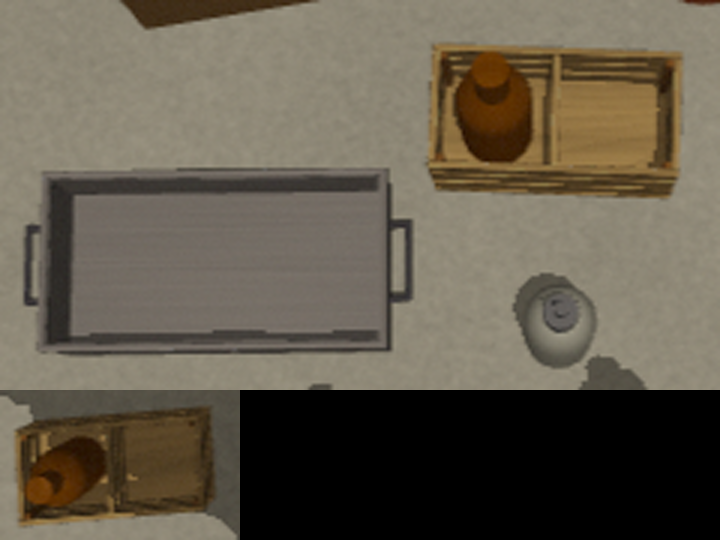

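The crop confirms the large crate at (555,120): it is slatted, with a brown bottle in the left bay and the right bay free. The small look-alike is at (115,465). The tray at (215,260) is empty. Target for the free bay is (0.681, -0.048). I'll fetch the wine bottle at (0.410, 0.178) first.

```bash
python3 -m jog '{"offset":[[0.0139,-0.0291,0],[0.0139,-0.0291,0],[0.0139,-0.0291,0],[0.0139,-0.0291,0],[0.0139,-0.0291,0],[0.0139,-0.0291,0],[0.0139,-0.0291,0],[0.0139,-0.0291,0],[0.0139,-0.0291,0],[0.0139,-0.0291,0],[0.0139,-0.0291,0],[0.0139,-0.0291,0],[0.0139,-0.0291,0],[0.0133,-0.0297,0],[0,0,0],[0,0,0]],"yaw":[-5,-5,-5,-5,-5,-5,-5,-5,-5,-5,-5,-5,-5,-5,0,0],"jaw":[0,0,0,0,0,0,0,0,0,0,0,0,0,0,0,0]}' 40
python3 - <<'E'
from h import *
o=manip.get_obs();p=shot('wrist','w1.png');print(o['position'],o['ee_rot'],o['joint_pos'],p['hand_eye'])
for t in ['wine_bottle','can_a','jar']: print(t,[(d['at'],d['score']) for d in manip.tip_of(p,t)])
E
```

```text
clock: 4.53
position: [0.4106, 0.1772, 0.2316]
ee_rot: [0.71, 0.705, 0.0, -0.0]
ft_force: [-0.9, 0.9, 0.5]
grip_width: 0.997
grasp_force: 0.0
[0.41055141 0.17716382 0.23161296] [ 7.09599637e-01  7.04604985e-01  4.03603230e-04 -8.71026334e-05] [-0.83773596 -0.08298545  0.31352514  1.91819261  0.02613456  1.30170813
 -0.53921499] [[ 7.24215186e-04  9.49288852e-01  3.14404438e-01  8.20569665e-02]
 [ 9.99999725e-01 -6.37164676e-04 -3.79643695e-04 -6.27697991e-04]
 [-1.60064125e-04  3.14404627e-01 -9.49289052e-01 -1.42508506e-01]
 [ 0.00000000e+00  0.00000000e+00  0.00000000e+00  1.00000000e+00]]
wine_bottle [([0.4092, 0.1801, -0.0013], 0.9)]
can_a [([0.4215, 0.0601, 0.0023], 0.58)]
jar [([0.3737, 0.2867, 0.0034], 0.59)]
```

```bash
python3 -m jog '{"offset":[[0,0.001,-0.016],[0,0.001,-0.016],[0,0,-0.016],[0,0,-0.016],[0,0,-0.015],[0,0,-0.014],[0,0,0],[0,0,0],[0,0,0],[0,0,0],[0,0,0],[0,0,0],[0,0,0],[0,0,0],[0,0,0],[0,0,0],[0,0,0]],"yaw":[0,0,0,0,0,0,0,0,0,0,0,0,0,0,0,0,0],"jaw":[0,0,0,0,0,0,0,1,1,1,1,1,1,1,1,1,1]}' 40
python3 -m jog '{"offset":[[0,0,0.005],[0,0,0.01],[0,0,0.015],[0,0,0.015],[0,0,0.015],[0,0,0.015],[0,0,0.015],[0,0,0.015],[0,0,0.015],[0,0,0.015],[0,0,0.015],[0,0,0.01],[0,0,0.005],[0,0,0],[0,0,0]],"yaw":[0,0,0,0,0,0,0,0,0,0,0,0,0,0,0],"jaw":[1,1,1,1,1,1,1,1,1,1,1,1,1,1,1]}'
```

```text
clock: 6.15
position: [0.4102, 0.1809, 0.139]
ee_rot: [0.708, 0.706, 0.001, -0.0]
ft_force: [-2.0, 0.2, 6.6]
grip_width: 0.305
grasp_force: 39.0
clock: 7.4
position: [0.4098, 0.1804, 0.303]
ee_rot: [0.708, 0.706, -0.0, -0.0]
ft_force: [0.3, 0.0, -2.9]
grip_width: 0.304
grasp_force: 39.6
```

```bash
python3 -m jog '{"offset":[[0.0095,-0.008,0],[0.0194,-0.0163,0],[0.0194,-0.0163,0],[0.0194,-0.0163,0],[0.0194,-0.0163,0],[0.0194,-0.0163,0],[0.0194,-0.0163,0],[0.0194,-0.0163,0],[0.0194,-0.0163,0],[0.0194,-0.0163,0],[0.0194,-0.0163,0],[0.0194,-0.0163,0],[0.0194,-0.0163,0],[0.0194,-0.0163,0],[0.0095,-0.0085,0],[0,0,0],[0,0,0],[0,0,0]],"yaw":[0,0,0,0,0,0,0,0,0,0,0,0,0,0,0,0,0,0],"jaw":[1,1,1,1,1,1,1,1,1,1,1,1,1,1,1,1,1,1]}'
python3 - <<'E'
from h import *
p=shot('scene','s2.png');q=shot('top')
for x in(p,q): print([(d['at'],d['score']) for d in manip.tip_of(x,'wine_bottle')])
E
```

```text
clock: 8.9
position: [0.6807, -0.0471, 0.3025]
ee_rot: [0.708, 0.706, -0.0, -0.001]
ft_force: [-0.1, 0.2, -2.5]
grip_width: 0.302
grasp_force: 40.1
[([0.6794, -0.052, 0.1699], 0.56)]
[([0.4027, -0.1778, -0.0005], 0.66)]
```

View pics/s2.png

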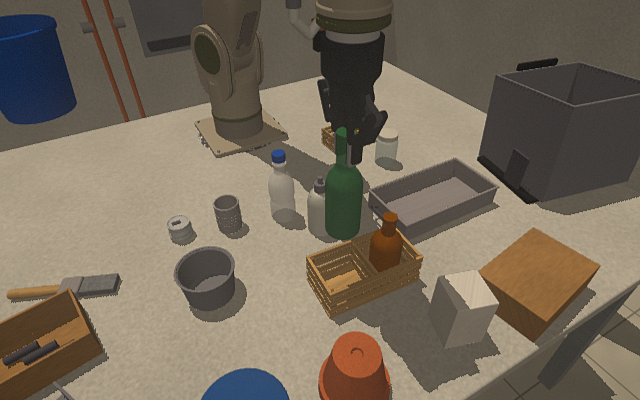

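The green bottle hangs upright above the free bay at (343,200). I'll lower it by 0.154 and then in slow final steps.

```bash
python3 -m jog '{"offset":[[0,-0.001,-0.006],[0,0,-0.014],[0,0,-0.014],[0,0,-0.014],[0,0,-0.014],[0,0,-0.014],[0,0,-0.014],[0,0,-0.014],[0,0,-0.014],[0,0,-0.014],[0,0,-0.01],[0,0,-0.006],[0,0,-0.004],[0,0,-0.002],[0,0,-0.002],[0,0,-0.001],[0,0,0],[0,0,0]],"yaw":[0,0,0,0,0,0,0,0,0,0,0,0,0,0,0,0,0,0],"jaw":[1,1,1,1,1,1,1,1,1,1,1,1,1,1,1,1,1,1]}'
```

```text
clock: 10.6
position: [0.6813, -0.0489, 0.1467]
ee_rot: [0.708, 0.706, 0.0, 0.0]
ft_force: [0.1, -0.1, -1.7]
grip_width: 0.303
grasp_force: 40.2
```

```bash
python3 -m jog '{"offset":[[0,0,-0.001],[0,0,-0.001],[0,0,0],[0,0,0],[0,0,0],[0,0,0],[0,0,0],[0,0,0],[0,0,0],[0,0,0],[0,0,0.005],[0,0,0.01],[0,0,0.015],[0,0,0.015],[0,0,0.015],[0,0,0.015],[0,0,0.015],[0,0,0]],"yaw":[0,0,0,0,0,0,0,0,0,0,0,0,0,0,0,0,0,0],"jaw":[1,1,1,0.8,0.6,0.4,0.2,0,0,0,0,0,0,0,0,0,0,0]}'
python3 - <<'E'
from h import *
for n in('scene','top'):
    p=shot(n)
    for t in('wine_bottle','pet_bottle'): print(n,t,[(d['at'],d['score']) for d in manip.tip_of(p,t)])
E
```

```text
clock: 12.1
position: [0.6825, -0.0493, 0.2389]
ee_rot: [0.708, 0.706, 0.002, 0.002]
ft_force: [0.3, -0.1, -0.0]
grip_width: 0.999
grasp_force: 0.0
scene wine_bottle [([0.677, -0.0516, 0.0094], 0.92), ([0.371, 0.289, 0.0012], 0.19)]
scene pet_bottle [([0.4353, -0.0535, 0.0002], 0.88), ([0.5618, -0.2691, -0.0021], 0.72)]
top wine_bottle []
top pet_bottle []
```

```bash
python3 -m jog '{"offset":[[-0.024,-0.0005,0],[-0.028,-0.0005,0],[-0.028,-0.0005,0],[-0.028,-0.0005,0],[-0.028,-0.0005,0],[-0.028,-0.0005,0],[-0.028,-0.0005,0],[-0.028,-0.0005,0],[-0.018,-0.0005,0],[-0.009,0,0],[0,0,0],[0,0,0]],"yaw":[0,0,0,0,0,0,0,0,0,0,0,0],"jaw":[0,0,0,0,0,0,0,0,0,0,0,0]}' 25
python3 - <<'E'
from h import *
p=shot('wrist'); print(manip.get_obs()['position'],[(d['at'],d['score']) for d in manip.tip_of(p,'pet_bottle')])
E
```

```text
clock: 13.4
position: [0.4342, -0.0533, 0.2344]
ee_rot: [0.708, 0.706, 0.0, -0.0]
ft_force: [0.5, 0.7, -0.1]
grip_width: 1.007
grasp_force: 0.0
[ 0.4345691  -0.05326842  0.23429719] [([0.4348, -0.0519, -0.0006], 0.95)]
```

Centred over the PET bottle. Descend to TCP z 0.142, grip, and lift 0.16.

```bash
python3 -m jog '{"offset":[[0,0.0005,-0.016],[0,0,-0.016],[0,0,-0.016],[0,0,-0.016],[0,0,-0.016],[0,0,-0.012],[0,0,0],[0,0,0],[0,0,0],[0,0,0],[0,0,0],[0,0,0],[0,0,0],[0,0,0],[0,0,0],[0,0,0],[0,0,0]],"yaw":[0,0,0,0,0,0,0,0,0,0,0,0,0,0,0,0,0],"jaw":[0,0,0,0,0,0,0,1,1,1,1,1,1,1,1,1,1]}' 25
python3 -m jog '{"offset":[[0,0,0.005],[0,0,0.01],[0,0,0.015],[0,0,0.015],[0,0,0.015],[0,0,0.015],[0,0,0.015],[0,0,0.015],[0,0,0.015],[0,0,0.01],[0,0,0.005],[0,0,0],[0,0,0]],"yaw":[0,0,0,0,0,0,0,0,0,0,0,0,0],"jaw":[1,1,1,1,1,1,1,1,1,1,1,1,1]}'
python3 - <<'E'
from h import *
p=shot('scene','s3.png'); print([(d['at'],d['score']) for d in manip.tip_of(p,'pet_bottle')])
E
```

```text
clock: 14.92
position: [0.4345, -0.0528, 0.1429]
ee_rot: [0.708, 0.706, 0.0, 0.0]
ft_force: [-1.2, -0.4, 5.6]
grip_width: 0.331
grasp_force: 24.4
clock: 16.0
position: [0.434, -0.0529, 0.277]
ee_rot: [0.708, 0.706, -0.0, -0.0]
ft_force: [-0.2, -0.1, -1.1]
grip_width: 0.329
grasp_force: 24.7
[([0.4313, -0.0587, 0.1357], 0.6)]
```

View pics/s3.png

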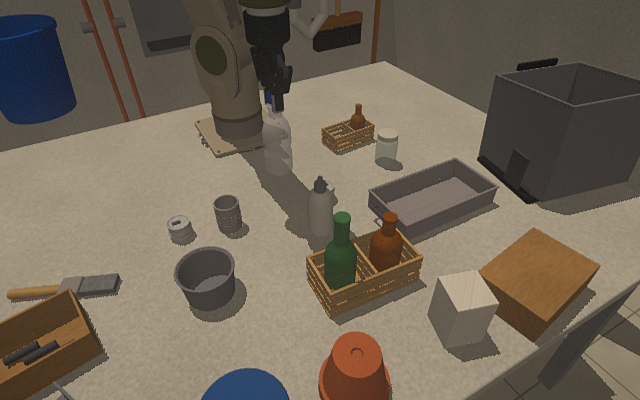

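The PET bottle hangs at (278,140) and the wine bottle stands upright in the bay at (340,255). Carry the PET bottle over the tub and lower it. The tub floor is at z 0.005, so TCP goes to about 0.148.

```bash
python3 -m jog '{"offset":[[0.005,-0.009,0],[0.0107,-0.0182,0],[0.0107,-0.0182,0],[0.0107,-0.0182,0],[0.0107,-0.0182,0],[0.0107,-0.0182,0],[0.0107,-0.0182,0],[0.0107,-0.0182,0],[0.0107,-0.0182,0],[0.0107,-0.0182,0],[0.0107,-0.0182,0],[0.0107,-0.0182,0],[0.006,-0.009,0],[0,0,0],[0,0,0]],"yaw":[0,0,0,0,0,0,0,0,0,0,0,0,0,0,0],"jaw":[1,1,1,1,1,1,1,1,1,1,1,1,1,1,1]}'
python3 -m jog '{"offset":[[0,0,-0.006],[0,0,-0.012],[0,0,-0.012],[0,0,-0.012],[0,0,-0.012],[0,0,-0.012],[0,0,-0.012],[0,0,-0.012],[0,0,-0.012],[0,0,-0.01],[0,0,-0.006],[0,0,-0.004],[0,0,-0.002],[0,0,-0.002],[0,0,-0.001],[0,0,0],[0,0,0]],"yaw":[0,0,0,0,0,0,0,0,0,0,0,0,0,0,0,0,0],"jaw":[1,1,1,1,1,1,1,1,1,1,1,1,1,1,1,1,1]}'
```

```text
clock: 17.35
position: [0.5624, -0.2713, 0.2762]
ee_rot: [0.709, 0.705, -0.001, -0.001]
ft_force: [-0.2, -0.0, 0.2]
grip_width: 0.334
grasp_force: 24.7
clock: 18.77
position: [0.563, -0.2712, 0.1507]
ee_rot: [0.708, 0.706, 0.0, 0.0]
ft_force: [0.1, 0.6, -0.7]
grip_width: 0.331
grasp_force: 24.7
```

```bash
python3 -m jog '{"offset":[[0,0,-0.001],[0,0,-0.001],[0,0,-0.001],[0,0,0],[0,0,0],[0,0,0],[0,0,0],[0,0,0],[0,0,0],[0,0,0],[0,0,0],[0,0,0.005],[0,0,0.01],[0,0,0.015],[0,0,0.015],[0,0,0.015],[0,0,0.015],[0,0,0.015],[0,0,0]],"yaw":[0,0,0,0,0,0,0,0,0,0,0,0,0,0,0,0,0,0,0],"jaw":[1,1,1,1,0.8,0.6,0.4,0.2,0,0,0,0,0,0,0,0,0,0,0]}'
python3 - <<'E'
from h import *
for n in('scene','top'):
    p=shot(n)
    for t in('pet_bottle','can_a','tin','tray'): print(n,t,[(np.round(d['at'],3).tolist(),round(d['score'],2)) for d in manip.tip_of(p,t)][:3])
E
```

```text
clock: 20.35
position: [0.5639, -0.272, 0.2414]
ee_rot: [0.709, 0.706, 0.001, 0.002]
ft_force: [0.5, 0.0, -0.1]
grip_width: 0.998
grasp_force: 0.0
scene pet_bottle [([0.562, -0.271, 0.003], 0.92)]
scene can_a [([0.378, -0.279, 0.0], 0.93), ([0.423, 0.063, -0.001], 0.49)]
scene tin [([0.404, -0.173, -0.0], 0.77), ([0.561, -0.269, 0.002], 0.58)]
scene tray [([0.574, 0.272, -0.004], 0.68)]
top pet_bottle [([0.561, -0.27, 0.009], 0.83)]
top can_a [([0.38, -0.278, 0.0], 0.87), ([0.422, 0.061, -0.005], 0.78), ([0.406, -0.178, -0.005], 0.24)]
top tin [([0.403, -0.174, 0.0], 0.56)]
top tray [([0.574, 0.274, -0.001], 0.65)]
```

```bash
python3 -m jog '{"offset":[[-0.015,-0.0005,0],[-0.025,-0.001,0],[-0.025,-0.001,0],[-0.025,-0.001,0],[-0.025,-0.001,0],[-0.025,-0.001,0],[-0.025,-0.001,0],[-0.015,-0.0005,-0.01],[-0.005,0,-0.025],[0,0,-0.025],[0,0,-0.025],[0,0,-0.025],[0,0,-0.02],[0,0,-0.01],[0,0,0],[0,0,0]],"yaw":[0,0,0,0,0,0,0,0,0,0,0,0,0,0,0,0],"jaw":[0,0,0,0,0,0,0,0,0,0,0,0,0,0,0,0]}' 20
python3 - <<'E'
from h import *
o=manip.get_obs();p=shot('wrist'); print(o['position'],[(d['at'],d['score']) for d in manip.tip_of(p,'can_a')])
E
```

```text
clock: 22.18
position: [0.3778, -0.2783, 0.0977]
ee_rot: [0.709, 0.706, -0.0, -0.0]
ft_force: [0.6, 0.0, 1.5]
grip_width: 1.001
grasp_force: 0.0
[ 0.37780708 -0.2783246   0.09772016] [([0.378, -0.2821, -0.002], 0.81)]
```

```bash
python3 -m jog '{"offset":[[0,-0.001,-0.015],[0,0,-0.018],[0,0,-0.018],[0,0,-0.018],[0,0,-0.012],[0,0,-0.007],[0,0,-0.003],[0,0,0],[0,0,0],[0,0,0],[0,0,0],[0,0,0],[0,0,0],[0,0,0],[0,0,0],[0,0,0]],"yaw":[0,0,0,0,0,0,0,0,0,0,0,0,0,0,0,0],"jaw":[0,0,0,0,0,0,0,0,0.2,0.4,0.6,0.8,1,1,1,1]}' 20
python3 -m jog '{"offset":[[0,0,0.005],[0,0,0.01],[0,0,0.02],[0,0,0.02],[0,0,0.02],[0,0,0.02],[0,0,0.02],[0,0,0.02],[0,0,0.02],[0,0,0.02],[0,0,0.01],[0,0,0],[0,0,0]],"yaw":[0,0,0,0,0,0,0,0,0,0,0,0,0],"jaw":[1,1,1,1,1,1,1,1,1,1,1,1,1]}'
```

```text
clock: 23.62
position: [0.3785, -0.2792, 0.0072]
ee_rot: [0.708, 0.706, 0.001, 0.001]
ft_force: [-0.7, 1.1, 6.7]
grip_width: 0.623
grasp_force: 20.0
clock: 24.7
position: [0.3779, -0.279, 0.1913]
ee_rot: [0.708, 0.706, 0.001, 0.0]
ft_force: [-0.5, 0.9, -0.2]
grip_width: 0.627
grasp_force: 21.4
```

```bash
python3 -m jog '{"offset":[[0.005,0.016,0],[0.0098,0.0315,0],[0.0098,0.0315,0],[0.0098,0.0315,0],[0.0098,0.0315,0],[0.0098,0.0315,0],[0.0098,0.0315,0],[0.0098,0.0315,0],[0.0098,0.0315,0],[0.0098,0.0315,0],[0.0098,0.0315,0],[0.0098,0.0315,0],[0.0098,0.0315,0],[0.0098,0.0315,0],[0.0098,0.0315,0],[0.0098,0.0315,0],[0.0098,0.0315,0],[0.0098,0.0315,0],[0.0098,0.0315,0],[0.0098,0.0315,0]],"yaw":[0,0,0,0,0,0,0,0,0,0,0,0,0,0,0,0,0,0,0,0],"jaw":[1,1,1,1,1,1,1,1,1,1,1,1,1,1,1,1,1,1,1,1]}'
python3 -m jog '{"offset":[[0.0048,0.0155,0],[0,0,0],[0,0,-0.01],[0,0,-0.02],[0,0,-0.02],[0,0,-0.02],[0,0,-0.02],[0,0,-0.01],[0,0,0],[0,0,0]],"yaw":[0,0,0,0,0,0,0,0,0,0],"jaw":[1,1,1,1,1,1,1,1,1,1]}'
python3 - <<'E'
from h import *
p=shot('scene','s4.png'); print([(d['at'],d['score']) for d in manip.tip_of(p,'can_a')])
E
```

```text
clock: 26.37
position: [0.5688, 0.3364, 0.1888]
ee_rot: [0.708, 0.706, -0.002, -0.0]
ft_force: [0.2, -0.8, 0.6]
grip_width: 0.625
grasp_force: 21.4
clock: 27.2
position: [0.5738, 0.3498, 0.0909]
ee_rot: [0.709, 0.705, -0.001, 0.0]
ft_force: [0.4, -0.6, 0.3]
grip_width: 0.627
grasp_force: 21.4
[([0.5736, 0.3493, 0.0813], 0.96), ([0.4234, 0.066, 0.0002], 0.44)]
```

View pics/s4.png

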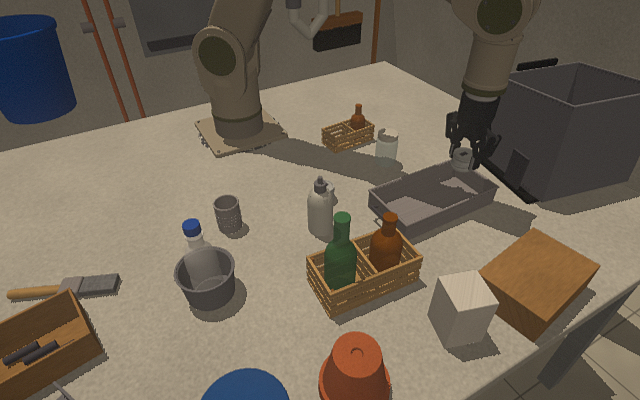

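The can is held upright over the far end of the tray at (462,160), and the PET bottle stands in the tub at (195,240). Lower the can and release it with a partial opening.

```bash
python3 -m jog '{"offset":[[0,0,-0.008],[0,0,-0.015],[0,0,-0.015],[0,0,-0.015],[0,0,-0.01],[0,0,-0.006],[0,0,-0.004],[0,0,-0.003],[0,0,-0.002],[0,0,0],[0,0,0],[0,0,0]],"yaw":[0,0,0,0,0,0,0,0,0,0,0,0],"jaw":[1,1,1,1,1,1,1,1,1,1,1,1]}'
```

```text
clock: 28.3
position: [0.5741, 0.3511, 0.0139]
ee_rot: [0.708, 0.706, 0.0, 0.0]
ft_force: [-0.1, 0.0, 0.2]
grip_width: 0.625
grasp_force: 21.4
```

```bash
python3 -m jog '{"offset":[[0,0,-0.001],[0,0,-0.0015],[0,0,0],[0,0,0],[0,0,0],[0,0,0],[0,0,0],[0,0,0],[0,0,0],[0,0,0],[0,0,0.005],[0,0,0.01],[0,0,0.02],[0,0,0.03],[0,0,0.03],[0,0,0.03],[0,0,0.03],[0,0,0.03],[0,0,0.005],[0,0,0]],"yaw":[0,0,0,0,0,0,0,0,0,0,0,0,0,0,0,0,0,0,0,0],"jaw":[1,1,1,0.35,0.32,0.29,0.26,0.22,0.22,0.22,0.22,0.22,0.22,0.22,0.22,0.1,0,0,0,0]}'
python3 - <<'E'
from h import *
for n in('scene','top'):
    p=shot(n)
    for t in('can_a','tin'): print(n,t,[(np.round(d['at'],3).tolist(),round(d['score'],2)) for d in manip.tip_of(p,t)][:3])
E
```

```text
clock: 29.97
position: [0.5751, 0.3515, 0.2048]
ee_rot: [0.709, 0.706, 0.003, 0.0]
ft_force: [0.5, 0.4, -0.1]
grip_width: 0.998
grasp_force: 0.0
scene can_a [([0.576, 0.352, 0.003], 0.75)]
scene tin [([0.406, -0.175, -0.0], 0.89)]
top can_a [([0.428, 0.062, -0.0], 0.95), ([0.576, 0.352, 0.005], 0.65)]
top tin [([0.407, -0.177, -0.0], 0.84)]
```

```bash
python3 -m jog '{"offset":[[-0.007,-0.013,0],[-0.0137,-0.0262,0],[-0.0137,-0.0262,0],[-0.0137,-0.0262,0],[-0.0137,-0.0262,0],[-0.0137,-0.0262,0],[-0.0137,-0.0262,0],[-0.0137,-0.0262,0],[-0.0137,-0.0262,0],[-0.0137,-0.0262,0],[-0.0137,-0.0262,0],[-0.007,-0.013,-0.01],[0,0,-0.02],[0,0,-0.02],[0,0,-0.02],[0,0,-0.02],[0,0,-0.01],[0,0,0],[0,0,0]],"yaw":[0,0,0,0,0,0,0,0,0,0,0,0,0,0,0,0,0,0,0],"jaw":[0,0,0,0,0,0,0,0,0,0,0,0,0,0,0,0,0,0,0]}' 20
python3 - <<'E'
from h import *
o=manip.get_obs();p=shot('wrist'); print(o['position'],[(d['at'],d['score']) for d in manip.tip_of(p,'can_b')])
E
```

```text
clock: 31.85
position: [0.4227, 0.0628, 0.1009]
ee_rot: [0.708, 0.706, -0.001, -0.0]
ft_force: [0.4, 0.1, 0.0]
grip_width: 0.996
grasp_force: 0.0
[0.42270159 0.06278818 0.10089094] [([0.4239, 0.063, 0.0036], 0.8)]
```

```bash
python3 -m jog '{"offset":[[0.0005,0,-0.015],[0,0,-0.018],[0,0,-0.018],[0,0,-0.018],[0,0,-0.013],[0,0,-0.008],[0,0,-0.004],[0,0,0],[0,0,0],[0,0,0],[0,0,0],[0,0,0],[0,0,0],[0,0,0],[0,0,0],[0,0,0]],"yaw":[0,0,0,0,0,0,0,0,0,0,0,0,0,0,0,0],"jaw":[0,0,0,0,0,0,0,0,0.2,0.4,0.6,0.8,1,1,1,1]}' 20
python3 -m jog '{"offset":[[0,0,0.005],[0,0,0.01],[0,0,0.02],[0,0,0.02],[0,0,0.02],[0,0,0.02],[0,0,0.01],[0,0,0.005],[0,0,0],[0,0,0]],"yaw":[0,0,0,0,0,0,0,0,0,0],"jaw":[1,1,1,1,1,1,1,1,1,1]}'
```

```text
clock: 33.28
position: [0.4239, 0.0632, 0.0077]
ee_rot: [0.708, 0.706, 0.001, 0.0]
ft_force: [-1.7, -0.6, 6.4]
grip_width: 0.627
grasp_force: 20.1
clock: 34.12
position: [0.423, 0.0629, 0.1164]
ee_rot: [0.708, 0.706, -0.0, -0.0]
ft_force: [-0.7, -0.4, 0.0]
grip_width: 0.629
grasp_force: 21.4
```

```bash
python3 -m jog '{"offset":[[0.0075,0.0105,0],[0.0149,0.0208,0],[0.0149,0.0208,0],[0.0149,0.0208,0],[0.0149,0.0208,0],[0.0149,0.0208,0],[0.0149,0.0208,0],[0.0149,0.0208,0],[0.0149,0.0208,0],[0.0149,0.0208,0],[0.0075,0.0105,0],[0,0,0],[0,0,0],[0,0,0]],"yaw":[0,0,0,0,0,0,0,0,0,0,0,0,0,0],"jaw":[1,1,1,1,1,1,1,1,1,1,1,1,1,1]}'
```

```text
clock: 35.28
position: [0.5719, 0.2702, 0.1157]
ee_rot: [0.709, 0.706, -0.001, 0.0]
ft_force: [0.1, 0.2, 0.0]
grip_width: 0.628
grasp_force: 21.4
```

Target TCP z ≈ 0.0117 + 0.0015.

```bash
python3 -m jog '{"offset":[[0,0,-0.008],[0,0,-0.016],[0,0,-0.016],[0,0,-0.016],[0,0,-0.016],[0,0,-0.012],[0,0,-0.008],[0,0,-0.005],[0,0,-0.003],[0,0,-0.002],[0,0,-0.001],[0,0,0],[0,0,0]],"yaw":[0,0,0,0,0,0,0,0,0,0,0,0,0],"jaw":[1,1,1,1,1,1,1,1,1,1,1,1,1]}'
```

```text
clock: 36.37
position: [0.5727, 0.2713, 0.0143]
ee_rot: [0.708, 0.706, 0.0, 0.0]
ft_force: [0.4, 1.4, -0.1]
grip_width: 0.627
grasp_force: 21.4
```

```bash
python3 -m jog '{"offset":[[0,0,-0.001],[0,0,-0.0015],[0,0,0],[0,0,0],[0,0,0],[0,0,0],[0,0,0],[0,0,0],[0,0,0],[0,0,0],[0,0,0.005],[0,0,0.01],[0,0,0.02],[0,0,0.03],[0,0,0.03],[0,0,0.03],[0,0,0.03],[0,0,0.03],[0,0,0.005],[0,0,0]],"yaw":[0,0,0,0,0,0,0,0,0,0,0,0,0,0,0,0,0,0,0,0],"jaw":[1,1,1,0.35,0.32,0.29,0.26,0.22,0.22,0.22,0.22,0.22,0.22,0.22,0.22,0.1,0,0,0,0]}'
python3 - <<'E'
from h import *
for n in('scene','top'):
    p=shot(n)
    for t in('can_a','tin','detergent','jar'): print(n,t,[(np.round(d['at'],3).tolist(),round(d['score'],2)) for d in manip.tip_of(p,t)][:3])
E
```

```text
clock: 38.03
position: [0.5737, 0.2715, 0.2049]
ee_rot: [0.708, 0.706, 0.003, 0.001]
ft_force: [-0.1, 0.4, 0.2]
grip_width: 1.002
grasp_force: 0.0
scene can_a [([0.569, 0.274, 0.005], 0.98), ([0.575, 0.351, 0.002], 0.65)]
scene tin [([0.406, -0.175, 0.0], 0.9)]
scene detergent [([0.51, -0.001, -0.0], 0.74), ([0.68, -0.052, 0.009], 0.23)]
scene jar [([0.371, 0.288, 0.0], 0.92), ([0.575, 0.27, -0.005], 0.4)]
top can_a [([0.576, 0.352, 0.007], 0.51)]
top tin [([0.403, -0.178, -0.006], 0.79)]
top detergent [([0.511, 0.0, -0.001], 0.95)]
top jar [([0.366, 0.288, -0.001], 0.81), ([0.68, -0.002, -0.001], 0.58), ([0.683, -0.054, 0.008], 0.39)]
```

```bash
python3 -m jog '{"offset":[[-0.0056,-0.0149,0],[-0.0111,-0.0298,0],[-0.0111,-0.0298,0],[-0.0111,-0.0298,0],[-0.0111,-0.0298,0],[-0.0111,-0.0298,0],[-0.0111,-0.0298,0],[-0.0111,-0.0298,0],[-0.0111,-0.0298,0],[-0.0111,-0.0298,0],[-0.0111,-0.0298,0],[-0.0111,-0.0298,0],[-0.0111,-0.0298,0],[-0.0111,-0.0298,0],[-0.0111,-0.0298,0],[-0.0056,-0.0149,-0.01],[0,0,-0.03],[0,0,-0.03],[0,0,-0.01],[0,0,0]],"yaw":[0,0,0,0,0,0,0,0,0,0,0,0,0,0,0,0,0,0,0,0],"jaw":[0,0,0,0,0,0,0,0,0,0,0,0,0,0,0,0,0,0,0,0]}' 20
python3 - <<'E'
from h import *
o=manip.get_obs();p=shot('wrist'); print(o['position'],[(d['at'],d['score']) for d in manip.tip_of(p,'tin')])
E
```

```text
clock: 40.2
position: [0.4042, -0.1756, 0.1196]
ee_rot: [0.708, 0.706, -0.002, -0.001]
ft_force: [-0.2, -0.2, 1.6]
grip_width: 0.998
grasp_force: 0.0
[ 0.40422458 -0.17557123  0.11957027] [([0.4024, -0.1765, -0.0015], 0.89)]
```

```bash
python3 -m jog '{"offset":[[0,0,-0.015],[0,0,-0.02],[0,0,-0.02],[0,0,-0.02],[0,0,-0.012],[0,0,-0.006],[0,0,-0.003],[0,0,0],[0,0,0],[0,0,0],[0,0,0],[0,0,0],[0,0,0],[0,0,0],[0,0,0],[0,0,0]],"yaw":[0,0,0,0,0,0,0,0,0,0,0,0,0,0,0,0],"jaw":[0,0,0,0,0,0,0,0,0.2,0.4,0.6,0.8,1,1,1,1]}' 20
python3 -m jog '{"offset":[[0,0,0.005],[0,0,0.01],[0,0,0.02],[0,0,0.02],[0,0,0.02],[0,0,0.02],[0,0,0.02],[0,0,0.02],[0,0,0.02],[0,0,0.01],[0,0,0],[0,0,0]],"yaw":[0,0,0,0,0,0,0,0,0,0,0,0],"jaw":[1,1,1,1,1,1,1,1,1,1,1,1]}'
```

```text
clock: 41.63
position: [0.4065, -0.1759, 0.0262]
ee_rot: [0.708, 0.706, 0.001, 0.0]
ft_force: [-1.4, 1.7, 8.0]
grip_width: 0.633
grasp_force: 19.8
clock: 42.63
position: [0.4059, -0.1758, 0.1901]
ee_rot: [0.708, 0.706, 0.0, 0.0]
ft_force: [-0.3, -0.5, -0.3]
grip_width: 0.631
grasp_force: 21.6
```

```bash
python3 -m jog '{"offset":[[0.0063,0.014,0],[0.0126,0.028,0],[0.0126,0.028,0],[0.0126,0.028,0],[0.0126,0.028,0],[0.0126,0.028,0],[0.0126,0.028,0],[0.0126,0.028,0],[0.0126,0.028,0],[0.0126,0.028,0],[0.0126,0.028,0],[0.0126,0.028,0],[0.0126,0.028,0],[0.0063,0.014,0],[0,0,0],[0,0,0],[0,0,0]],"yaw":[0,0,0,0,0,0,0,0,0,0,0,0,0,0,0,0,0],"jaw":[1,1,1,1,1,1,1,1,1,1,1,1,1,1,1,1,1]}'
python3 - <<'E'
from h import *
p=shot('scene'); print([(d['at'],d['score']) for d in manip.tip_of(p,'tin')])
E
```

```text
clock: 44.05
position: [0.5692, 0.1867, 0.189]
ee_rot: [0.709, 0.705, -0.001, 0.0]
ft_force: [-0.7, -0.2, -0.5]
grip_width: 0.632
grasp_force: 21.6
[([0.5734, 0.1849, 0.1624], 0.76)]
```

```bash
python3 -m jog '{"offset":[[0,0.001,-0.008],[0,0,-0.018],[0,0,-0.018],[0,0,-0.018],[0,0,-0.018],[0,0,-0.018],[0,0,-0.018],[0,0,-0.014],[0,0,-0.01],[0,0,-0.007],[0,0,-0.005],[0,0,-0.003],[0,0,-0.001],[0,0,0],[0,0,0]],"yaw":[0,0,0,0,0,0,0,0,0,0,0,0,0,0,0],"jaw":[1,1,1,1,1,1,1,1,1,1,1,1,1,1,1]}'
```

```text
clock: 45.4
position: [0.57, 0.1892, 0.0349]
ee_rot: [0.708, 0.706, 0.0, 0.0]
ft_force: [-0.0, -0.8, -0.8]
grip_width: 0.631
grasp_force: 21.6
```

```bash
python3 -m jog '{"offset":[[0,0,-0.002],[0,0,-0.001],[0,0,-0.0015],[0,0,0],[0,0,0],[0,0,0],[0,0,0],[0,0,0],[0,0,0],[0,0,0],[0,0,0.005],[0,0,0.01],[0,0,0.02],[0,0,0.03],[0,0,0.03],[0,0,0.03],[0,0,0.03],[0,0,0.03],[0,0,0.005],[0,0,0]],"yaw":[0,0,0,0,0,0,0,0,0,0,0,0,0,0,0,0,0,0,0,0],"jaw":[1,1,1,1,0.35,0.32,0.29,0.26,0.22,0.22,0.22,0.22,0.22,0.22,0.22,0.22,0.22,0.22,0.22,0.22]}'
python3 - <<'E'
from h import *
for n in('scene','top'):
    p=shot(n,n+'9.png')
    for t in('wine_bottle','pet_bottle','can_a','tin','detergent','jar'): print(n,t,[(np.round(d['at'],3).tolist(),round(d['score'],2)) for d in manip.tip_of(p,t)][:3])
E
```

```text
clock: 47.07
position: [0.5709, 0.1893, 0.2232]
ee_rot: [0.709, 0.706, 0.003, 0.001]
ft_force: [0.1, -0.7, -0.9]
grip_width: 0.778
grasp_force: 0.0
scene wine_bottle [([0.677, -0.054, 0.009], 0.64)]
scene pet_bottle [([0.564, -0.273, 0.008], 0.63), ([0.371, 0.286, -0.002], 0.58)]
scene can_a [([0.569, 0.271, 0.004], 0.59), ([0.574, 0.352, 0.004], 0.55)]
scene tin [([0.572, 0.19, 0.004], 0.66)]
scene detergent [([0.51, 0.001, 0.004], 0.81), ([0.56, -0.271, 0.005], 0.4), ([0.57, 0.27, 0.003], 0.3)]
scene jar [([0.371, 0.288, 0.001], 0.86)]
top wine_bottle [([0.683, -0.054, 0.01], 0.87)]
top pet_bottle [([0.564, -0.271, 0.006], 0.86), ([0.56, -0.274, 0.001], 0.18)]
top can_a []
top tin [([0.57, 0.188, 0.001], 0.59)]
top detergent [([0.513, 0.002, -0.001], 0.96)]
top jar []
```

View pics/scene9.png

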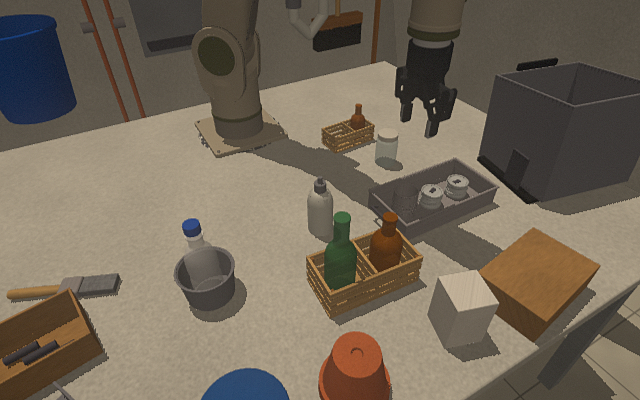

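All five are in place: the wine bottle (340,255), the PET bottle in the tub (195,240), the cans (457,187) and (432,195), and the tin in the tray in shadow at (405,200). The washing-up bottle and jar have not moved, and the gripper is clear of everything.

```bash
python3 -c "
from workcell import manip
print(manip.hand_in())"
```

```text
the job is handed in; nothing more can be done
None
```

The job is handed in: all five empties were set down upright in their containers (wine bottle in the crate's free bay, PET bottle in the tub, two cans and tin in the tray), and the washing-up bottle and jar were left where they stood. The hand-in returned no verdict, so I have only the final camera check at about 47 s to go on.

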